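Clip the length counter onto its post and zero it

TASK

The spirit level has been left in the way of the pay-out stand's swing arm: first lift it out and lay it in the open black tray. Then push the swing arm round until the sprung clamp at its end snaps fully onto the upright post, and after that turn the reset knob on the arm anticlockwise all the way back to its zero stop. Do not knock or shift the other tools and containers on the bench.

Things in the scene. Friction and masses are not known exactly. Their poses are not given: they have to be found in the camera images.
- fixture: Pay-out stand, fixed: a dark steel rail 50 x 290 mm, 10 mm high, along its y axis; behind it, at local (160, 50) mm, a plywood turntable 180 mm wide with a grey hub to 92 mm high (no task). Origin on the bench at the rail's middle. The swing arm pivots at local (0, 100) mm, the post stands at local (0, -90) mm. The arm closes from the -x side.
- post_top (a point): Top of the upright steel post, 24 mm in diameter, 85 mm above the bench. z up.
- pivot (a point): Top of the swing arm's pivot, 78 mm above the bench, on the vertical pivot axis.
- swing_arm (a joint): Angle of the swing arm, rad. 0: home on the post, arm along the rail. Grows as its free end swings out to the fixture's -x side (clockwise from above). Stays where left. Aluminium bar 28 mm wide, 22 to 42 mm above the bench; grey counter head (64 mm wide, 66 mm along the arm, top at 70 mm) 85 mm from the pivot; clamp 190 mm from the pivot, reaching to 235 mm.
- tab_top (a point): Middle of the top of the thumb tab, a steel tab on the arm 135 mm from the pivot: 20 mm along the arm, 12 mm thick, 42 to 72 mm above the bench. Push it to close the arm. Axes turn with the arm: y points to the pivot, x is the closing direction.
- clip_mouth (a point): Middle of the clamp's mouth, 44 mm above the bench, between a fixed jaw (pivot side) and the sprung hinged jaw (outer side); it lies on the post's axis when clipped. Axes turn with the arm: the mouth opens along +x.
- jaw (a joint): Angle of the sprung hinged jaw, rad. 0: closed by its spring. Opens to about 0.17 as its rounded nose rides over the post and snaps back near 0 when home. Snapping it on takes about 10 to 16 N at the tab.
- reset_knob (a joint): Angle of the reset knob on top of the counter head, rad. 0: at its zero stop, pointer (white line and lug) towards the clamp, along the arm. Grows clockwise from above; to zero it, turn anticlockwise to the stop.
- knob_grip (a point): On the knob's vertical axis, 91 mm above the bench: the middle of its grip bar, 50 mm long, 14 mm thick, 78 to 104 mm above the bench (black plastic on a 58 mm disc). The bar lies along this point's y axis, the pointer end at -y; the axes turn with the knob.
- level: Spirit level: aluminium bar with black end caps and a green vial window on top, 150 (x) x 28 (y) x 46 mm high, 0.15 to 0.31 kg. Origin at the middle of its underside.
- tray: Open black tray, fixed, 190 (x) x 130 (y) mm, 40 mm high, walls and floor about 4 mm. Origin at the middle of its underside. It stands left or right of the robot.
- case: Closed grey plastic case, fixed, 190 x 130 x 81 mm, on the other side from the tray. No task. Origin at the middle of its underside.
- glue: White glue bottle with a black cap, 56 mm wide, 150 mm high, near the post; leave alone. Origin at the middle of its underside.
- jar: Clear jar with steel lid, 68 mm wide, 78 mm high, near the pivot; leave alone. Origin at the middle of its underside.
- hammer: Hammer, 260 mm long, lying along its x; leave alone. Origin at the middle of its underside.
- wrench: Wrench, 180 mm long, lying along its x; leave alone. Origin at the middle of its underside.
- screwdriver: Screwdriver with black handle, 200 mm long, lying along its x; leave alone. Origin at the middle of its underside.
- tape: Roll of tape, 104 mm wide, 48 mm high, lying flat; leave alone. Origin at the middle of its underside.
- tin: Steel tin, 84 mm wide, 100 mm high; leave alone. Origin at the middle of its underside.
Not all that is in view belongs to the job. Several things have the shape of the level; the one meant has the colours described above.

How it is judged:
On the way, in this order (a step that is already met when the one before it is completed fails the run):
1. the spirit level lies in the tray and is let go (x of level in the frame of tray between -0.05 and 0.05 m and y of level in the frame of tray between -0.06 and 0.06 m and z of level in the frame of tray below 0.03 m and linear speed of level below 0.03 m/s and contact force between level and tray above 0.3 N and contact force between the fingers and level below 0.1 N), for 0.2 s.
2. the clamp is snapped fully onto the post (value of joint swing_arm below 0.03 rad and value of joint jaw below 0.06 rad), for 0.2 s.
3. the reset knob is at its zero stop, with the clamp still on the post (all of step 2 and value of joint reset_knob below 0.07 rad), for 0.2 s.
At the end, for the whole second after the job is handed in: Level at rest and let go in the tray (middle within 50 mm along, 60 mm across, under 30 mm up); swing arm within 0.03 rad of home, still, its sprung jaw shut (under 0.06 rad) round the post; reset knob within 0.07 rad of its zero stop (all of step 1 and all of step 3 and velocity of joint swing_arm below 0.05 rad/s); the robot touches nothing.
It fails at once if a bystander was shifted more than 30 mm or knocked over (distance of any of glue, jar, hammer, wrench, screwdriver, tape, tin from where it was at the start of the episode above 0.03 m or angle between any of glue, jar, tin's own z axis and vertical above 0.5 rad).
It also fails if it takes over 72 s, if anything falls off the work surface, if the arm or the gripper's body presses on something with over 40 N, if the wrist force passes 120 N, or if a joint passes its speed limit or range.

ROBOT

A 6-joint arm with a two-finger parallel gripper is mounted at the origin on the work surface. World frame = base frame: x ahead of the robot, y to its left, z up, the work surface at z = 0. Lengths are in m, angles in rad, forces in N, time in s.
With the tool pointing down it reaches from about 0.4 to 0.825 m from the base axis. Payload 7 kg.
Tool frame: the origin (TCP) lies on the centre line of the jaws, within the pads' length; the fingertips stand 22 mm ahead of it and the grasp point (between the pads) lies 3 mm ahead of it; z points along the fingers, y is the direction in which the jaws open and shut (so a half turn about z gives the same grasp; the last joint's range is limited). The gripper opens to 88 mm and grips with 3 to 60 N. Pads are 19 mm wide; open, the fingers measure 130 mm over their backs; the gripper's body (78 mm by 193 mm) begins 47 mm behind the grasp point.
Start: joints at [1.446, 0.359, 0.012, 0, -1.224, -0.288], TCP at [0.271, 0.618, 0.249] pointing down, gripper open.
Joint ranges: [-3.07, 3.07], [-1.43, 2.12], [-1.02, 1.25], [-3.03, 1.67], [-3.05, -0], [-3.03, 3.03]. Speed limits (rad/s): [2.39, 2.39, 3.01, 3.14, 3.14, 3.14].

INTERFACE

Orientations are given as [roll, pitch, yaw] about the fixed x, y, z axes, in that order (R = Rz(yaw) Ry(pitch) Rx(roll)).
In Python, from station import arm gives the robot as it stands. The module is installed in compiled form; this text tells all that it offers.
- The arm moves only by the tool arm_command, never from a script. Its argument "motion" is a list of rows, each a list of 3 entries, a list of its own where there are three numbers: the shift along the tool's x, y, z in mm, then the turn, a rotation vector about the tool's x, y, z in degrees, then the opening, from 0 (shut) to 1 (fully open). In form: [[[tx, ty, tz], [wx, wy, wz], grip], ...]. A call has 1 to 20 rows; each row shifts and turns the commanded pose from where the row before left it, along the tool's axes as they then stand; what a row does not reach is not made up. A row lasts 1/12 s, in which the tool goes at most 41.7 mm and 7.16 degrees, less where a joint would pass 70% of its speed; a pose out of reach is approached as far as the arm can. A call is refused whole if a number of a shift passes 41.7 or a number of a turn 7.16, either way. A call with a gripper value outside its range is refused whole. The fingers move at their own pace and stop on an object; "newtons" is the grip in N (left out, the last holds). Time passes only in rows, so rows that do not move let the fingers close. It gives the time, the measured TCP pose, the force and the opening at its end, in the units of the state.
- arm.get_state(): the state, without advancing time (a new reading comes with each control period).
- arm.grab_frame(name): name is "scene" or "top"; returns the picture (384x512x3 uint8, red, green, blue); there is no depth.
- arm.camera_info(name): a dict with "fov_y" (degrees; the focal length in pixels is half the picture's height over the tangent of half this angle, whatever the lens; pixels are square), "cx", "cy" (the principal point, pixels), "k1" (the pictures are not rectified: a ray, as slopes to the right and down, at radius r is drawn at 1 + k1 r^2 times it, then the intrinsics apply), "view" (4x4, takes a point from world to camera coordinates). Camera axes: x right, y down, z forward; pixel columns grow to the right and rows downward; lengths in m; the calibration is good to about 2 mm. A picture is of the moment at which its call begins. camera_info takes no time and is no camera call.
- arm.job_done(): hands the job in, once; it reports no verdict.
The state is a dict: "t": time; "q": joint angles; "qd": joint speeds; "joint_efforts": joint torques, N m; "eef_pos": TCP position; "ee_rot": TCP orientation; "force": force on the tool from outside, world axes, zero at the start; "moment": the same for the moment, N m; "width": finger opening in m.
Only numpy, scipy, OpenCV 4.12 (cv2) and the standard library are available. Lean on these libraries where they do the work, as an engineer would, in place of code of your own. Each camera call takes 0.05 s, during which the arm holds its last target. There are 200 camera calls.

## Working session

There is one attempt and no reset: what is moved stays moved. The work goes in short steps, Python scripts to look and compute and a tool call to move; the robot and the scene stay as the last step left them, time stands still between calls to the robot, and variables do not carry over. Pictures are saved under pics/ and viewed, on a budget of 10 in all, crops included, one or two more only if the job needs it, and the job is handed in when it is done.

Besides the shell and the picture viewer there is one more tool, called after "Emit:" by a JSON object that holds its "fn" and its "kwargs", one argument or row to a line. arm_command: Moves the arm, as the interface text tells. Its arguments: {"type":"object","properties":{"motion":{"type":"array","items":{"type":"array"}},"newtons":{"type":"number"}},"required":["motion"]}

```bash
mkdir -p pics; cat > h.py <<'E'
import numpy as np, cv2
from station import arm
def grab(n,f):
    im=arm.grab_frame(n); cv2.imwrite('pics/'+f,im[:,:,::-1]); return im
def K(n):
    c=arm.camera_info(n); f=192/np.tan(np.radians(c['fov_y'])/2)
    return c,f,np.array(c['view'])
def ray(n,u,v):
    c,f,V=K(n); xd,yd=(u-c['cx'])/f,(v-c['cy'])/f
    x,y=xd,yd
    for _ in range(30):
        s=1+c['k1']*(x*x+y*y); x,y=xd/s,yd/s
    R,t=V[:3,:3],V[:3,3]
    return -R.T@t, R.T@np.array([x,y,1.])
def at(n,u,v,z):
    o,d=ray(n,u,v); return o+d*(z-o[2])/d[2]
def proj(n,p):
    c,f,V=K(n); q=V[:3,:3]@np.array(p)+V[:3,3]; x,y=q[:2]/q[2]; s=1+c['k1']*(x*x+y*y)
    return np.array([c['cx']+f*x*s,c['cy']+f*y*s])
E
python3 - <<'E'
from h import *
a=grab('scene','s0.png');b=grab('top','t0.png')
for n,i in(('scene','s0'),('top','t0')):
    print(arm.camera_info(n)); 
    im=cv2.imread(f'pics/{i}.png'); cv2.imwrite(f'pics/{i}b.png',cv2.resize(im,(800,600),interpolation=cv2.INTER_CUBIC))
print(arm.get_state())
E
```

```text
{'fov_y': 56.287998743472336, 'cx': 246.65479723361318, 'cy': 191.3384527062043, 'k1': 0.008382595711303797, 'view': array([[ 0.07675316,  0.99699996, -0.01000175, -0.03175858],
       [ 0.61531149, -0.05525771, -0.78634493, -0.27765004],
       [-0.78453854,  0.05420027, -0.61770674,  1.40871881],
       [ 0.        ,  0.        ,  0.        ,  1.        ]])}
{'fov_y': 51.22111286986751, 'cx': 249.5469850335406, 'cy': 195.37052731333313, 'k1': -0.10959310116820625, 'view': array([[ 0.01069658, -0.99992582, -0.0058255 , -0.01787265],
       [-0.99154574, -0.00985316, -0.12938299,  0.56939715],
       [ 0.12931599,  0.00716021, -0.99157758,  1.10138968],
       [ 0.        ,  0.        ,  0.        ,  1.        ]])}
{'t': 0.1, 'q': array([ 1.44611374e+00,  3.59321798e-01,  1.11552897e-02, -3.11975339e-04,
       -1.22410248e+00, -2.88104753e-01]), 'qd': array([ 0.00025992, -0.00150438,  0.00156027,  0.00128039, -0.00069008,
       -0.0001603 ]), 'joint_efforts': array([-2.43378447e-03, -5.84161448e+01,  2.93751973e+01,  7.01556087e+00,
        1.01839556e-02, -4.89221293e-05]), 'eef_pos': array([0.27064153, 0.61792538, 0.2477136 ]), 'ee_rot': array([ 3.14009735e+00, -1.37270613e-04, -4.12893456e-01]), 'force': array([-0.51312824,  0.11511496, -0.53257199]), 'moment': array([-0.0133227 ,  0.00539116, -0.00811282]), 'width': 0.0876072858451442}
```

View pics/t0b.png

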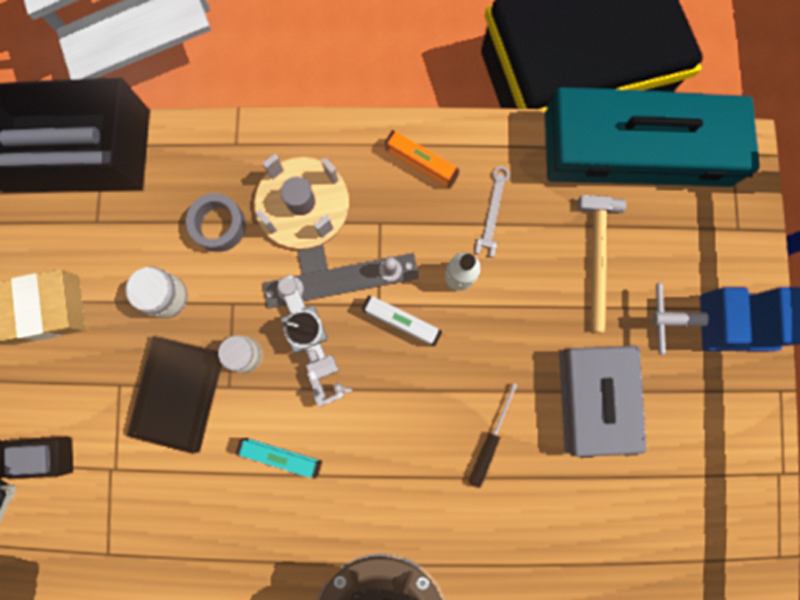

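View pics/s0b.png

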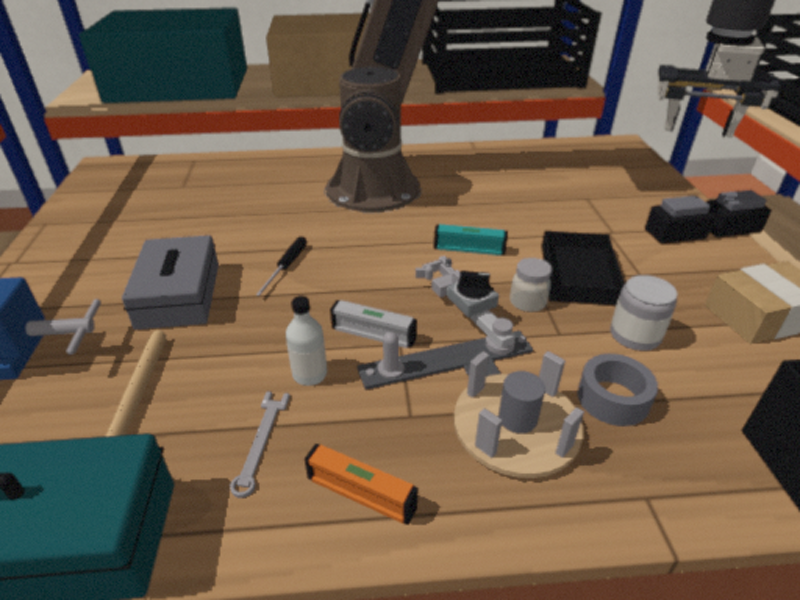

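Scene: the level candidates in the 800x600 top view are silver with black caps and a green vial (401,320), orange (422,157) and teal (278,457). I choose the silver one. The tray is at (173,395), pivot (290,287), knob (302,327), tab (320,365), post (391,265), glue (462,268) and jar (240,352). Next is a close crop.

```bash
python3 - <<'E'
from h import *
im=cv2.imread('pics/t0.png'); c=im[155:275,150:310]
cv2.imwrite('pics/c1.png',cv2.resize(c,None,fx=5,fy=5,interpolation=cv2.INTER_CUBIC))
E
```

```text
(no output)
```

View pics/c1.png

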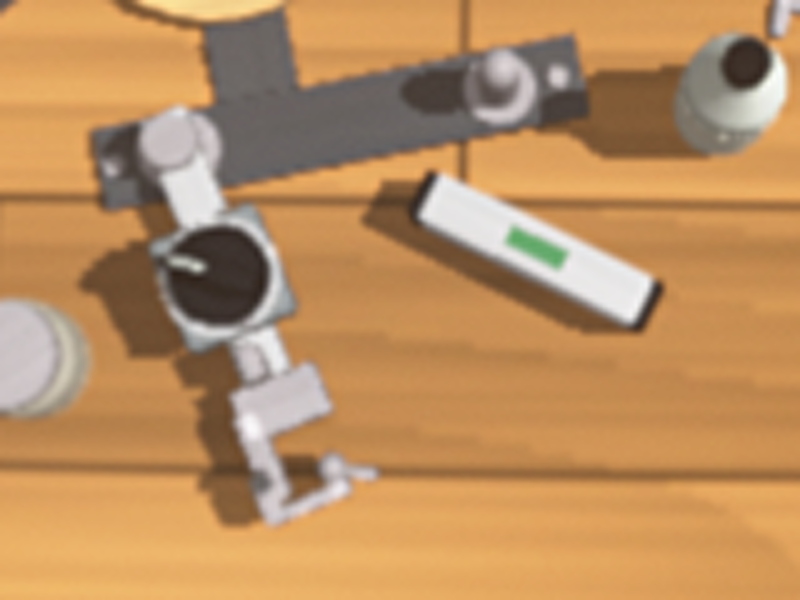

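The crop shows the silver level with black caps and a green vial at crop (537,248). It is the right one, lying between the arm and the post. The knob pointer points left (165,258).

```bash
python3 - <<'E'
from h import *
def c(u,v,z): return at('top',150+u/5-.4,155+v/5-.4,z)
np.set_printoptions(precision=4,suppress=True)
piv=c(177,138,.078);post=c(502,66,.085);knob=c(217,273,.104);kd=c(217,273,.08);tab=c(253,360,.072)
for n,p in dict(piv=piv,post=post,knob=knob,kd=kd,tab=tab).items(): print(n,p, np.linalg.norm(p[:2]-piv[:2]))
L=[c(*q,.046) for q in((430,172),(660,285),(640,328),(412,215))]
print('level',np.mean(L,0),c(537,248,.046),np.linalg.norm(L[0]-L[1]),np.linalg.norm(L[0]-L[3]),np.degrees(np.arctan2(*(L[1]-L[0])[[1,0]])))
fy=(piv-post)[:2]; print('fixture y yaw-dir deg',np.degrees(np.arctan2(fy[1],fy[0])))
a=(tab-piv)[:2];a2=(kd-piv)[:2]; print('arm dirs',[np.degrees(np.arctan2(q[1],q[0])) for q in(a,a2)],'home',np.degrees(np.arctan2(-fy[1],-fy[0])))
p=c(165,255,.085)-c(217,273,.085);print('pointer',np.degrees(np.arctan2(p[1],p[0])))
im=cv2.imread('pics/t0.png')
T=[at('top',u/1.5625,v/1.5625,.04) for u,v in((151,337),(219,348),(200,452),(127,436))]
print('tray',T,np.mean(T,0),[np.linalg.norm(T[i]-T[i-1]) for i in range(4)])
for n,u,v,z in(('jar',238,351,.078),('glue',467,262,.15)): print(n,at('top',u/1.5625,v/1.5625,z))
E
```

```text
piv [0.5991 0.1663 0.078 ] 0.0
post [ 0.6397 -0.0128  0.085 ] 0.1836332768304053
knob [0.5221 0.1381 0.104 ] 0.08204115087124376
kd [0.5243 0.1416 0.08  ] 0.0787351191836653
tab [0.4775 0.1218 0.072 ] 0.12948199424205098
level [ 0.5425 -0.0322  0.046 ] [ 0.5435 -0.0333  0.046 ] 0.1443842665949094 0.026463680077753897 -115.77511951451933
fixture y yaw-dir deg 102.7641130114042
arm dirs [np.float64(-159.86429890421437), np.float64(-161.7325095807325)] home -77.23588698859581
pointer 71.68296310444222
tray [array([0.506 , 0.4262, 0.04  ]), array([0.4878, 0.2976, 0.04  ]), array([0.3006, 0.3255, 0.04  ]), array([0.3251, 0.4626, 0.04  ])] [0.4049 0.378  0.04  ] [np.float64(0.18451734008098772), np.float64(0.12982012294088566), np.float64(0.18925269935060982), np.float64(0.13929038199578653)]
jar [0.4808 0.2528 0.078 ]
glue [ 0.6282 -0.1395  0.15  ]
```

```bash
python3 - <<'E'
from h import *
np.set_printoptions(precision=4,suppress=True)
def tri(a,b):
    o1,d1=ray('top',*a);o2,d2=ray('scene',*b); s=np.linalg.lstsq(np.c_[d1,-d2],o2-o1,rcond=None)[0]
    p,q=o1+s[0]*d1,o2+s[1]*d2; return (p+q)/2,np.linalg.norm(p-q)*1000
c=lambda u,v:(150+u/5-.4,155+v/5-.4)
s=lambda u,v:(u/1.5625-.2,v/1.5625-.2)
for n,a,b in(('vial',c(537,248),s(373,314)),('post',c(502,66),s(391,334)),('piv',c(177,138),s(502,325)),('knob',c(217,273),s(474,280))): print(n,*tri(a,b))
im=cv2.imread('pics/s0.png')[140:260,190:350]
cv2.imwrite('pics/c2.png',cv2.resize(im,None,fx=5,fy=5,interpolation=cv2.INTER_CUBIC))
print(K('top')[1]); o,_=ray('top',250,190);print(o)
E
```

```text
vial [ 0.5439 -0.0323  0.0429] 2.0439034740491784
post [ 0.6405 -0.0107  0.0814] 4.197486422652654
piv [0.6035 0.1729 0.0536] 4.874334514209061
knob [0.5237 0.1415 0.0882] 2.1244929627014772
400.54550932309684
[ 0.4223 -0.0201  1.1657]
```

View pics/c2.png

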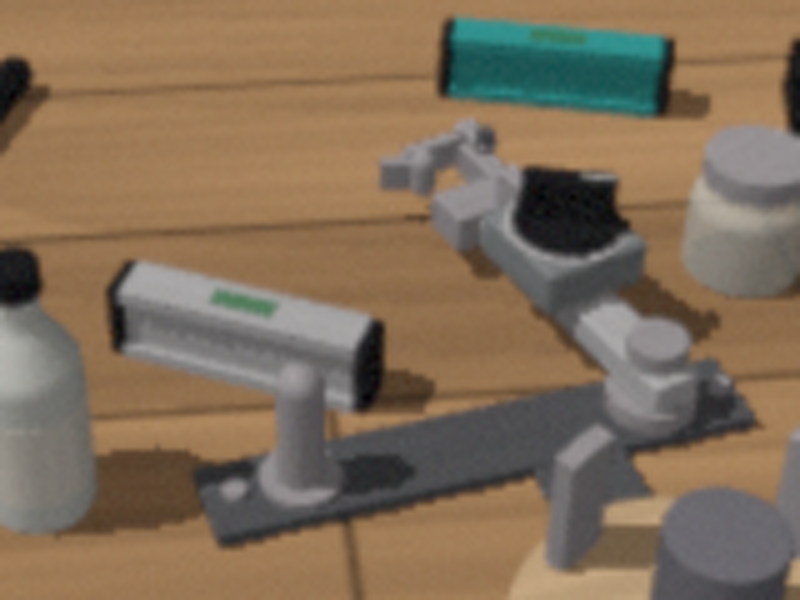

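```bash
python3 - <<'E'
from h import *
np.set_printoptions(precision=4,suppress=True)
s=lambda u,v,z:at('scene',190+u/5-.4,140+v/5-.4,z)
t=lambda u,v,z:at('top',150+u/5-.4,155+v/5-.4,z)
print('scene piv',s(658,340,.078),'post',s(302,373,.085),'postbase',s(300,478,.014),'knobdisc',s(567,205,.09))
print('vial',s(245,302,.046)); 
R=dict(rail_s=[s(*q,.01) for q in((197,468),(712,362),(757,420),(222,543))],rail_t=[t(*q,.01) for q in((92,130),(575,36),(590,115),(105,208))])
for k,r in R.items(): print(k,np.mean(r,0),r[0]-r[1],r[3]-r[2],[np.linalg.norm(r[i]-r[i-1]) for i in range(4)])
E
```

```text
scene piv [0.6303 0.1663 0.078 ] post [ 0.6468 -0.0092  0.085 ] postbase [ 0.6455 -0.0104  0.014 ] knobdisc [0.533  0.1401 0.09  ]
vial [ 0.5445 -0.031   0.046 ]
rail_s [0.6265 0.0835 0.01  ] [ 0.0563 -0.2788  0.    ] [ 0.0619 -0.28    0.    ] [np.float64(0.05294781526228785), np.float64(0.28445577113338777), np.float64(0.04771666337024016), np.float64(0.28672720989474476)]
rail_t [0.6205 0.0821 0.01  ] [-0.0587  0.2836  0.    ] [-0.0577  0.2832  0.    ] [np.float64(0.047124354518575204), np.float64(0.2895775504785784), np.float64(0.04798214836330832), np.float64(0.28898666003047474)]
```

Measured so far:
- The pivot is near (.602,.177) and the post near (.640,-.009). The rail length and the knob radius of 84.5 mm agree with the given sizes.
- The silver level is centred at (.5435,-.032) with its axis at 64°.
- The tray is at (.405,.378) with its axis at -9.8°.

My apparent pivot-top height disagrees with the 78 mm given, so I use the rail-derived pivot instead.

```bash
cat >> h.py <<'E'
def plan(p0,y0,wps):
    """rows from pose (m, yaw deg) through waypoints (x,y,z,yaw,grip,mm_per_row)"""
    p=np.array(p0,float);y=y0;rows=[]
    for *t,yt,g,mm in wps:
        t=np.array(t,float); n=int(max(1,np.ceil(np.linalg.norm(t-p)*1000/mm),np.ceil(abs(yt-y)/7)))
        s=p.copy();ys=y
        for i in range(1,n+1):
            q=s+(t-s)*i/n; a=np.radians(y); d=(q-p)*1000
            l=[d@[np.cos(a),np.sin(a),0],d@[np.sin(a),-np.cos(a),0],-d[2]]
            l=np.round(l,0 if mm>6 else 1); w=round(-(ys+(yt-ys)*i/n-y),1)
            l=l+0.0
            rows.append([[float(v) for v in l],[0,0,w],g])
            p=p+np.array([np.cos(a)*l[0]+np.sin(a)*l[1],np.sin(a)*l[0]-np.cos(a)*l[1],-l[2]])/1000; y-=w
    for i in range(0,len(rows),20): print(str(rows[i:i+20]).replace(' ','').replace('.0,',',').replace('.0]',']'))
    print(p,y)
def here():
    s=arm.get_state(); return s['eef_pos'],float(np.degrees(s['ee_rot'][2]))
E
python3 - <<'E'
from h import *
plan(*here(),[(.547,-.025,.22,-115.8,1,40),(.547,-.025,.041,-115.8,1,20)])
E
```

```text
[[[28,27,2],[0,0,5.1],1],[[31,23,1],[0,0,5.1],1],[[33,22,2],[0,0,5.2],1],[[34,18,1],[0,0,5.1],1],[[36,15,2],[0,0,5.1],1],[[37,11,1],[0,0,5.1],1],[[38,9,2],[0,0,5.1],1],[[39,5,1],[0,0,5.2],1],[[38,1,2],[0,0,5.1],1],[[39,-2,1],[0,0,5.1],1],[[39,-6,2],[0,0,5.1],1],[[38,-8,1],[0,0,5.1],1],[[36,-13,2],[0,0,5.1],1],[[36,-15,2],[0,0,5.2],1],[[34,-19,1],[0,0,5.1],1],[[33,-21,2],[0,0,5.1],1],[[30,-25,1],[0,0,5.1],1],[[28,-27,2],[0,0,5.1],1],[[0,0,20],[0,0,0],1],[[0,0,20],[0,0,0],1]]
[[[0,0,20],[0,0,0],1],[[0,0,19],[0,0,0],1],[[0,0,20],[0,0,0],1],[[0,0,20],[0,0,0],1],[[0,0,20],[0,0,0],1],[[0,0,20],[0,0,0],1],[[0,0,20],[0,0,0],1]]
[ 0.54730859 -0.0252586   0.0407136 ] -115.75705242662161
```

Emit:
{"fn": "arm_command", "kwargs": {
  "motion": [
    [[28,27,2],[0,0,5.1],1],
    [[31,23,1],[0,0,5.1],1],
    [[33,22,2],[0,0,5.2],1],
    [[34,18,1],[0,0,5.1],1],
    [[36,15,2],[0,0,5.1],1],
    [[37,11,1],[0,0,5.1],1],
    [[38,9,2],[0,0,5.1],1],
    [[39,5,1],[0,0,5.2],1],
    [[38,1,2],[0,0,5.1],1],
    [[39,-2,1],[0,0,5.1],1],
    [[39,-6,2],[0,0,5.1],1],
    [[38,-8,1],[0,0,5.1],1],
    [[36,-13,2],[0,0,5.1],1],
    [[36,-15,2],[0,0,5.2],1],
    [[34,-19,1],[0,0,5.1],1],
    [[33,-21,2],[0,0,5.1],1],
    [[30,-25,1],[0,0,5.1],1],
    [[28,-27,2],[0,0,5.1],1],
    [[0,0,10],[0,0,0],1],
    [[0,0,0],[0,0,0],1]
  ]
}}

```text
t: 1.77
eef_pos: [0.5467, -0.027, 0.2083]
ee_rot: [3.139, -0.002, -2.025]
force: [-1.0, -0.2, -0.3]
width: 0.0876
```

Emit:
{"fn": "arm_command", "kwargs": {
  "motion": [
    [[-2,0,20],[0,0,0],1],
    [[0,0,25],[0,0,0],1],
    [[0,0,25],[0,0,0],1],
    [[0,0,25],[0,0,0],1],
    [[0,0,25],[0,0,0],1],
    [[0,0,20],[0,0,0],1],
    [[0,0,15],[0,0,0],1],
    [[0,0,12],[0,0,0],1],
    [[0,0,0],[0,0,0],1],
    [[0,0,0],[0,0,0.1],0.2],
    [[0,0,0],[0,0,0],0],
    [[0,0,0],[0,0,0],0],
    [[0,0,0],[0,0,0],0],
    [[0,0,0],[0,0,0],0],
    [[0,0,0],[0,0,0],0],
    [[0,0,0],[0,0,0],0]
  ],
  "newtons": 30
}}

```text
t: 3.1
eef_pos: [0.5485, -0.0231, 0.0439]
ee_rot: [-3.141, 0.0, -2.022]
force: [-0.1, 0.2, 0.1]
width: 0.0469
```

Emit:
{"fn": "arm_command", "kwargs": {
  "motion": [
    [[0,0,2],[0,0,0],0],
    [[0,0,0],[0,0,0],0],
    [[0,0,0],[0,0,0],0],
    [[0,0,0],[0,0,0],0],
    [[0,0,0],[0,0,0],0],
    [[0,0,0],[0,0,0],0],
    [[0,0,0],[0,0,0],0]
  ]
}}

```text
t: 3.68
eef_pos: [0.5483, -0.0231, 0.0414]
ee_rot: [3.141, -0.0, -2.022]
force: [0.3, -0.5, -2.2]
width: 0.0276
```

```bash
python3 - <<'E'
from h import *
s=arm.get_state(); print(s['width'],s['eef_pos'],s['force'])
p,y=here()
plan(p,y,[(p[0],p[1],.16,y,0,25),(.402,.385,.16,-9.8,0,36)])
E
```

```text
0.027624664285943748 [ 0.5482703  -0.02307983  0.04142482] [ 0.25537082 -0.49968975 -2.20372273]
[[[0,0,-24],[0,0,-0],0],[[0,0,-23],[0,0,-0],0],[[0,0,-24],[0,0,-0],0],[[0,0,-24],[0,0,-0],0],[[0,0,-24],[0,0,-0],0],[[-19,19,0],[0,0,-6.6],0],[[-21,17,0],[0,0,-6.7],0],[[-23,15,0],[0,0,-6.6],0],[[-24,12,0],[0,0,-6.6],0],[[-26,8,0],[0,0,-6.6],0],[[-26,6,0],[0,0,-6.7],0],[[-27,3,0],[0,0,-6.6],0],[[-28,-1,0],[0,0,-6.6],0],[[-26,-3,0],[0,0,-6.7],0],[[-27,-7,0],[0,0,-6.6],0],[[-25,-9,0],[0,0,-6.6],0],[[-24,-13,0],[0,0,-6.6],0],[[-23,-15,0],[0,0,-6.7],0],[[-20,-17,0],[0,0,-6.6],0],[[-19,-20,0],[0,0,-6.6],0]]
[[[-16,-22,0],[0,0,-6.7],0]]
[0.40156819 0.384979   0.16042482] -9.756165174173187
```

Emit:
{"fn": "arm_command", "kwargs": {
  "motion": [
    [[0,0,-15],[0,0,0],0],
    [[0,0,-24],[0,0,0],0],
    [[0,0,-26],[0,0,0],0],
    [[0,0,-30],[0,0,0],0],
    [[0,0,-24],[0,0,0],0],
    [[-19,19,0],[0,0,-6.6],0],
    [[-21,17,0],[0,0,-6.7],0],
    [[-23,15,0],[0,0,-6.6],0],
    [[-24,12,0],[0,0,-6.6],0],
    [[-26,8,0],[0,0,-6.6],0],
    [[-26,6,0],[0,0,-6.7],0],
    [[-27,3,0],[0,0,-6.6],0],
    [[-28,-1,0],[0,0,-6.6],0],
    [[-26,-3,0],[0,0,-6.7],0],
    [[-27,-7,0],[0,0,-6.6],0],
    [[-25,-9,0],[0,0,-6.6],0],
    [[-24,-13,0],[0,0,-6.6],0],
    [[-23,-15,0],[0,0,-6.7],0],
    [[-20,-17,0],[0,0,-6.6],0],
    [[-19,-20,0],[0,0,-6.6],0]
  ]
}}

```text
t: 5.35
eef_pos: [0.4097, 0.3601, 0.1602]
ee_rot: [3.141, 0.001, -0.282]
force: [0.9, 0.3, -2.9]
width: 0.0278
```

Emit:
{"fn": "arm_command", "kwargs": {
  "motion": [
    [[-16,-22,0],[0,0,-6.7],0],
    [[-7,3,0],[0,0,0],0],
    [[0,0,0],[0,0,0],0]
  ]
}}

```text
t: 5.6
eef_pos: [0.3926, 0.3837, 0.1598]
ee_rot: [3.14, 0.001, -0.168]
force: [-0.2, -0.8, -3.3]
width: 0.028
```

```bash
python3 - <<'E'
from h import *
print(here(),arm.get_state()['force'],arm.get_state()['width'])
a=grab('top','t1.png');b=grab('scene','s1.png')
f=lambda i:cv2.resize(i[:,:,::-1],(400,300),interpolation=cv2.INTER_AREA)
A=cv2.resize(a[190:310,50:210,::-1],(400,300),interpolation=cv2.INTER_CUBIC);B=cv2.resize(b[100:220,290:450,::-1],(400,300),interpolation=cv2.INTER_CUBIC)
cv2.imwrite('pics/m1.png',np.hstack([A,B]))
E
```

```text
(array([0.39258843, 0.38366011, 0.15982583]), -9.646458188244106) [-0.23220834 -0.82988418 -3.26724765] 0.027981452429096058
```

View pics/m1.png

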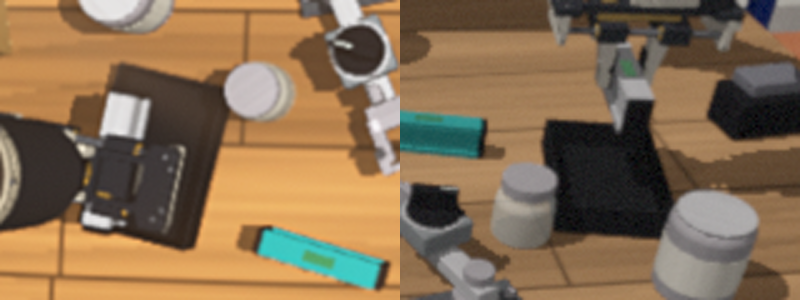

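The left panel shows the level, held, over the tray. The tray corners are at panel (116,64), (226,82), (195,248) and about (78,223). I check the offset from parallax.

```bash
python3 - <<'E'
from h import *
P=lambda p:(proj('top',p)+.5-[50,190])*2.5
e=np.array([np.cos(np.radians(-9.7)),np.sin(np.radians(-9.7)),0])
for z in(.166,.05):
  c=np.array([.4025,.382,z]); print(z,P(c),P(c+.075*e),P(c-.075*e))
T=[at('top',50+u/2.5-.5,190+v/2.5-.5,.04) for u,v in((116,64),(226,82),(195,248),(78,223))];print(np.mean(T,0))
E
```

```text
0.166 [107.65241598 158.25648872] [123.28165657  85.38504214] [ 92.38809771 231.74017875]
0.05 [147.77280488 157.15844348] [161.65691234  91.58037673] [134.12911027 223.26180632]
[0.40619929 0.37956478 0.04      ]
```

Emit:
{"fn": "arm_command", "kwargs": {
  "motion": [
    [[4,2,15],[0,0,0],0],
    [[0,0,20],[0,0,0],0],
    [[0,0,20],[0,0,0],0],
    [[0,0,20],[0,0,0],0],
    [[0,0,15],[0,0,0],0],
    [[0,0,10],[0,0,0],0],
    [[0,0,5],[0,0,0],0],
    [[0,0,4],[0,0,0],0],
    [[0,0,2],[0,0,0],0],
    [[0,0,0],[0,0,0],0],
    [[0,0,0],[0,0,0],0]
  ]
}}

```text
t: 6.62
eef_pos: [0.3981, 0.3809, 0.0502]
ee_rot: [-3.141, -0.0, -0.17]
force: [-0.4, -0.6, -1.9]
width: 0.0277
```

Emit:
{"fn": "arm_command", "kwargs": {
  "motion": [
    [[0,0,2],[0,0,0],0],
    [[0,0,2],[0,0,0],0],
    [[0,0,0],[0,0,0],0],
    [[0,0,0],[0,0,0],0]
  ]
}}

```text
t: 6.95
eef_pos: [0.3978, 0.3805, 0.0456]
ee_rot: [3.142, 0.0, -0.17]
force: [0.1, -0.1, -2.7]
width: 0.0283
```

Emit:
{"fn": "arm_command", "kwargs": {
  "motion": [
    [[0,0,0],[0,0,0],0.55],
    [[0,0,0],[0,0,0],0.55],
    [[0,0,0],[0,0,0],0.55],
    [[0,0,0],[0,0,0],0.55],
    [[0,0,0],[0,0,0],0.55],
    [[0,0,0],[0,0,0],0.55],
    [[0,0,-10],[0,0,0],0.55],
    [[0,0,-20],[0,0,0],0.55],
    [[0,0,-25],[0,0,0],0.55],
    [[0,0,-25],[0,0,0],0.55],
    [[0,0,-30],[0,0,0],0],
    [[0,0,-30],[0,0,0],0],
    [[0,0,-10],[0,0,0],0],
    [[0,0,0],[0,0,0],0]
  ]
}}

```text
t: 8.12
eef_pos: [0.3989, 0.382, 0.1999]
ee_rot: [-3.135, -0.003, -0.17]
force: [1.2, 0.8, 0.5]
width: 0.0268
```

The level is down and released at TCP (.398,.381). Next I plan the swing push: closed fingers behind the tab, with yaw following the arm direction.

```bash
cat >> h.py <<'E'
P=np.array([.602,.177])
def tp(a,d,r=.135):
    q=np.radians(a); return P+r*np.array([np.cos(q),np.sin(q)])-d*np.array([-np.sin(q),np.cos(q)])
E
python3 - <<'E'
from h import *
t=lambda u,v,z:at('top',150+u/5-.4,155+v/5-.4,z)
for q in((230,395),(315,362),(333,410),(245,435),(370,475),(275,520)):
    w=t(*q,.05)[:2]-P; a=np.radians(-154.8); print(q,'along',w@[np.cos(a),np.sin(a)],'closing',w@[-np.sin(a),np.cos(a)])
a=-154.8; x=tp(a,.052)
plan(*here(),[(*x,.19,a,0,36),(*x,.072,a,0,25)])
E
```

```text
(230, 395) along 0.14643106036909065 closing -0.024692771498046544
(315, 362) along 0.1493265679665258 closing 0.02598998443351894
(333, 410) along 0.17784793131013155 closing 0.024261362123358624
(245, 435) along 0.17020445118224264 closing -0.02601209706806616
(370, 475) along 0.21913654632976395 closing 0.02827643070250629
(275, 520) along 0.21995704273655717 closing -0.02980444930725154
[[[4,10,0],[0,0,6.9],0],[[6,9,1],[0,0,6.9],0],[[7,8,0],[0,0,6.9],0],[[7,7,1],[0,0,6.9],0],[[9,7,0],[0,0,6.9],0],[[9,5,1],[0,0,7],0],[[10,4,0],[0,0,6.9],0],[[10,4,1],[0,0,6.9],0],[[10,1,0],[0,0,6.9],0],[[11,1,1],[0,0,6.9],0],[[11,-1,0],[0,0,6.9],0],[[10,-2,1],[0,0,6.9],0],[[10,-3,0],[0,0,6.9],0],[[10,-5,1],[0,0,6.9],0],[[9,-5,0],[0,0,6.9],0],[[8,-7,1],[0,0,6.9],0],[[8,-7,0],[0,0,6.9],0],[[6,-9,0],[0,0,7],0],[[5,-9,1],[0,0,6.9],0],[[5,-10,0],[0,0,6.9],0]]
[[[3,-10,1],[0,0,6.9],0],[[0,0,24],[0,0,-0],0],[[0,0,23],[0,0,-0],0],[[0,0,24],[0,0,-0],0],[[0,0,23],[0,0,-0],0],[[0,0,24],[0,0,-0],0]]
[0.45760548 0.16647755 0.07185225] -154.82457489615788
```

Emit:
{"fn": "arm_command", "kwargs": {
  "motion": [
    [[4,10,0],[0,0,6.9],0],
    [[6,9,1],[0,0,6.9],0],
    [[7,8,0],[0,0,6.9],0],
    [[7,7,1],[0,0,6.9],0],
    [[9,7,0],[0,0,6.9],0],
    [[9,5,1],[0,0,7],0],
    [[10,4,0],[0,0,6.9],0],
    [[10,4,1],[0,0,6.9],0],
    [[10,1,0],[0,0,6.9],0],
    [[11,1,1],[0,0,6.9],0],
    [[11,-1,0],[0,0,6.9],0],
    [[10,-2,1],[0,0,6.9],0],
    [[10,-3,0],[0,0,6.9],0],
    [[10,-5,1],[0,0,6.9],0],
    [[9,-5,0],[0,0,6.9],0],
    [[8,-7,1],[0,0,6.9],0],
    [[8,-7,0],[0,0,6.9],0],
    [[6,-9,0],[0,0,7],0],
    [[5,-9,1],[0,0,6.9],0],
    [[5,-10,0],[0,0,6.9],0]
  ]
}}

```text
t: 9.78
eef_pos: [0.4534, 0.1743, 0.1858]
ee_rot: [-3.142, -0.001, -2.588]
force: [-0.4, -0.4, -0.1]
width: 0.0005
```

Emit:
{"fn": "arm_command", "kwargs": {
  "motion": [
    [[-1,-10,1],[0,0,6.9],0],
    [[0,0,0],[0,0,0],0],
    [[0,0,0],[0,0,0],0]
  ]
}}

```text
t: 10.03
eef_pos: [0.4596, 0.1666, 0.185]
ee_rot: [-3.141, -0.001, -2.701]
force: [0.2, -0.3, 1.0]
width: 0.0006
```

```bash
python3 - <<'E'
from h import *
print(here(),tp(-154.8,.052,.131))
a=grab('top','t2.png');b=grab('scene','s2.png')
A=cv2.resize(a[155:275,100:260,::-1],(400,300),interpolation=cv2.INTER_CUBIC);B=cv2.resize(b[110:230,230:390,::-1],(400,300),interpolation=cv2.INTER_CUBIC)
cv2.imwrite('pics/m2.png',np.hstack([A,B]))
E
```

```text
(array([0.4596039 , 0.16660622, 0.18503793]), -154.76422290107774) [0.46132713 0.16827392]
```

View pics/m2.png

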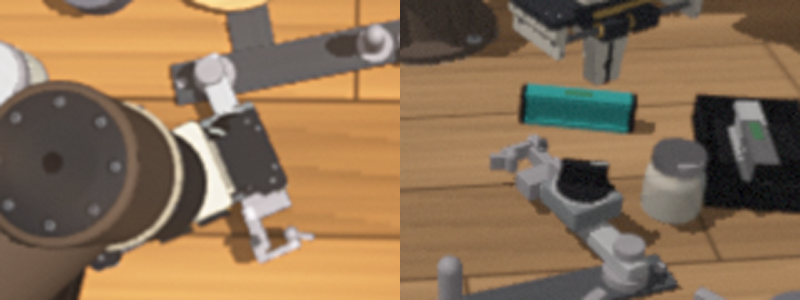

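The right panel shows the level lying in the tray at (755,135) and the fingers shut above the bench beside the arm. I descend behind the tab.

Emit:
{"fn": "arm_command", "kwargs": {
  "motion": [
    [[-2,0,20],[0,0,0],0],
    [[0,0,20],[0,0,0],0],
    [[0,0,20],[0,0,0],0],
    [[0,0,20],[0,0,0],0],
    [[0,0,14],[0,0,0],0],
    [[0,0,10],[0,0,0],0],
    [[0,0,5],[0,0,0],0],
    [[0,0,0],[0,0,0],0],
    [[0,0,0],[0,0,0],0]
  ]
}}

```text
t: 10.88
eef_pos: [0.4617, 0.1683, 0.0768]
ee_rot: [-3.141, -0.0, -2.701]
force: [-0.4, -0.3, 0.5]
width: 0.0002
```

```bash
python3 - <<'E'
from h import *
p,y=here();print(p,y,arm.get_state()['force'])
w=[]
r=.131
for d in(.040,.030): w.append((*tp(-154.8,d,r),.076,-154.8,0,8))
w+=[(*tp(a,.027,r),.076,a,0,9) for a in np.arange(-151.3,-105,3.5)]
plan(p,y,w)
E
```

```text
[0.46171476 0.16830605 0.07675362] -154.76458516232415 [-0.38046174 -0.34543972  0.45881319]
[[[0,-6,0],[0,0,0],0],[[0,-6,1],[0,0,0],0],[[0,-5,0],[0,0,0],0],[[0,-5,0],[0,0,0],0],[[1,-5,0],[0,0,np.float64(-1.7)],0],[[1,-6,0],[0,0,np.float64(-1.8)],0],[[1,-8,0],[0,0,np.float64(-3.5)],0],[[2,-8,0],[0,0,np.float64(-3.5)],0],[[1,-8,0],[0,0,np.float64(-3.5)],0],[[2,-8,0],[0,0,np.float64(-3.5)],0],[[1,-8,0],[0,0,np.float64(-3.5)],0],[[1,-8,0],[0,0,np.float64(-3.5)],0],[[2,-8,0],[0,0,np.float64(-3.5)],0],[[1,-8,0],[0,0,np.float64(-3.5)],0],[[2,-8,0],[0,0,np.float64(-3.5)],0],[[1,-8,0],[0,0,np.float64(-3.5)],0],[[2,-8,0],[0,0,np.float64(-3.5)],0],[[1,-8,0],[0,0,np.float64(-3.5)],0],[[1,-9,0],[0,0,np.float64(-3.5)],0]]
[0.5409518  0.05852489 0.07575362] -105.76458516232415
```

Emit:
{"fn": "arm_command", "kwargs": {
  "motion": [
    [[0,-6,0],[0,0,0],0],
    [[0,-6,1],[0,0,0],0],
    [[0,-5,0],[0,0,0],0],
    [[0,-5,0],[0,0,0],0],
    [[1,-5,0],[0,0,-1.7],0],
    [[1,-6,0],[0,0,-1.8],0],
    [[1,-8,0],[0,0,-3.5],0],
    [[2,-8,0],[0,0,-3.5],0],
    [[1,-8,0],[0,0,-3.5],0],
    [[2,-8,0],[0,0,-3.5],0]
  ]
}}

```text
t: 11.72
eef_pos: [0.4876, 0.1069, 0.076]
ee_rot: [-3.142, 0.001, -2.394]
force: [0.3, 1.5, -0.8]
width: 0.0006
```

Emit:
{"fn": "arm_command", "kwargs": {
  "motion": [
    [[1,-8,0],[0,0,-3.5],0],
    [[1,-8,0],[0,0,-3.5],0],
    [[2,-8,0],[0,0,-3.5],0],
    [[1,-8,0],[0,0,-3.5],0],
    [[2,-8,0],[0,0,-3.5],0],
    [[1,-8,0],[0,0,-3.5],0],
    [[2,-8,0],[0,0,-3.5],0],
    [[1,-8,0],[0,0,-3.5],0],
    [[1,-9,0],[0,0,-3.5],0],
    [[0,0,0],[0,0,0],0]
  ]
}}

```text
t: 12.55
eef_pos: [0.5419, 0.0571, 0.0757]
ee_rot: [-3.141, 0.0, -1.846]
force: [0.5, 0.0, 0.2]
width: 0.0003
```

```bash
python3 - <<'E'
from h import *
p,y=here();print(p,y,arm.get_state()['force'],tp(-105.8,.027,.131))
a=grab('top','t3.png');b=grab('scene','s3.png')
A=cv2.resize(a[155:275,130:290,::-1],(400,300),interpolation=cv2.INTER_CUBIC);B=cv2.resize(b[120:240,210:370,::-1],(400,300),interpolation=cv2.INTER_CUBIC)
cv2.imwrite('pics/m3.png',np.hstack([A,B]))
E
```

```text
[0.54185157 0.05707168 0.07567926] -105.75325015952694 [0.45627166 0.00475664 0.18724448] [0.5403514  0.05830101]
```

View pics/m3.png

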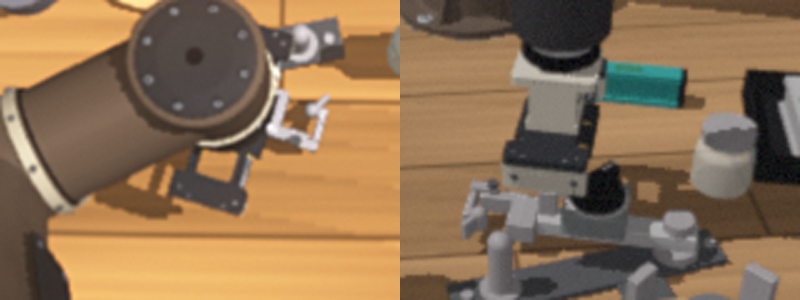

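The arm is swinging, with the clamp in the left panel at (300,130) and the post at (305,40). I continue.

```bash
python3 - <<'E'
from h import *
p,y=here(); r=.131
plan(p,y,[(*tp(a,.027,r),.076,a,0,5.9) for a in (-103.3,-100.8,-98.3,-95.8,-93.3,-90.8,-88.3,-86.3,-84.3,-82.3)])
print();plan(tuple(tp(-82.3,.027,r))+(.076,),-82.3,[(*tp(a,.027,r),.076,a,0,5.9) for a in (-80.8,-79.3,-77.8,-76.3)])
E
```

```text
[[[0.5,-5.1,-0.4],[0,0,-2.7],0],[[1,-5.7,0],[0,0,-2.5],0],[[1.1,-5.8,0],[0,0,-2.5],0],[[1,-5.7,0],[0,0,-2.5],0],[[1.1,-5.8,0],[0,0,-2.5],0],[[1,-5.7,0],[0,0,-2.5],0],[[1.1,-5.7,0],[0,0,-2.5],0],[[0.8,-4.6,0],[0,0,-2],0],[[0.9,-4.6,0],[0,0,-2],0],[[0.8,-4.6,0],[0,0,-2],0]]
[0.59278558 0.04361245 0.07595784] -82.33364728682338

[[[0.7,-3.4,0],[0,0,-1.5],0],[[0.6,-3.5,0],[0,0,-1.5],0],[[0.7,-3.4,0],[0,0,-1.5],0],[[0.6,-3.5,0],[0,0,-1.5],0]]
[0.60682828 0.04338937 0.076     ] -76.3
```

Emit:
{"fn": "arm_command", "kwargs": {
  "motion": [
    [[0.5,-5.0,-0.4],[0,0,-2.7],0],
    [[1,-5.7,0],[0,0,-2.5],0],
    [[1.1,-5.8,0],[0,0,-2.5],0],
    [[1,-5.7,0],[0,0,-2.5],0],
    [[1.1,-5.8,0],[0,0,-2.5],0],
    [[1,-5.7,0],[0,0,-2.5],0],
    [[1.1,-5.7,0],[0,0,-2.5],0],
    [[0.8,-4.6,0],[0,0,-2],0]
  ]
}}

```text
t: 13.32
eef_pos: [0.5826, 0.0449, 0.0758]
ee_rot: [3.14, -0.0, -1.504]
force: [-0.9, -2.3, 0.2]
width: 0.0001
```

Emit:
{"fn": "arm_command", "kwargs": {
  "motion": [
    [[0.9,-4.6,0],[0,0,-2],0],
    [[0.8,-4.6,0],[0,0,-2],0],
    [[0,0,0],[0,0,0],0]
  ]
}}

```text
t: 13.57
eef_pos: [0.5905, 0.0437, 0.0755]
ee_rot: [3.137, -0.001, -1.434]
force: [-5.2, -1.6, 3.5]
width: 0.0004
```

Emit:
{"fn": "arm_command", "kwargs": {
  "motion": [
    [[0.7,-3.4,0],[0,0,-1.5],0],
    [[0,0,0],[0,0,0],0]
  ]
}}

```text
t: 13.73
eef_pos: [0.5931, 0.0433, 0.0755]
ee_rot: [3.136, -0.0, -1.409]
force: [-7.8, -1.3, 4.7]
width: 0.0006
```

Emit:
{"fn": "arm_command", "kwargs": {
  "motion": [
    [[0.6,-3.5,0],[0,0,-1.5],0],
    [[0,0,0],[0,0,0],0]
  ]
}}

```text
t: 13.9
eef_pos: [0.5967, 0.0431, 0.0755]
ee_rot: [3.136, -0.001, -1.383]
force: [-7.3, -2.3, 4.4]
width: 0.0003
```

Emit:
{"fn": "arm_command", "kwargs": {
  "motion": [
    [[0.6,-3.0,0],[0,0,-1.2],0],
    [[0,0,0],[0,0,0],0]
  ]
}}

```text
t: 14.07
eef_pos: [0.6004, 0.0431, 0.0755]
ee_rot: [3.137, -0.001, -1.362]
force: [-4.7, -2.5, 1.1]
width: 0.0004
```

Emit:
{"fn": "arm_command", "kwargs": {
  "motion": [
    [[0.3,-2.5,0],[0,0,-0.5],0],
    [[0,0,0],[0,0,0],0]
  ]
}}

```text
t: 14.23
eef_pos: [0.6039, 0.0437, 0.0757]
ee_rot: [3.139, -0.0, -1.354]
force: [-1.9, -1.9, -1.4]
width: 0.0004
```

Emit:
{"fn": "arm_command", "kwargs": {
  "motion": [
    [[0.3,-2.0,0],[0,0,0],0],
    [[0,0,0],[0,0,0],0]
  ]
}}

```text
t: 14.4
eef_pos: [0.6069, 0.0444, 0.0758]
ee_rot: [3.141, -0.0, -1.353]
force: [-1.2, -1.5, 0.4]
width: 0.0005
```

Emit:
{"fn": "arm_command", "kwargs": {
  "motion": [
    [[0,-2.0,0],[0,0,0],0],
    [[0,0,0],[0,0,0],0]
  ]
}}

```text
t: 14.57
eef_pos: [0.6071, 0.0443, 0.0757]
ee_rot: [3.137, -0.0, -1.353]
force: [-9.5, -1.1, 6.2]
width: 0.0004
```

Emit:
{"fn": "arm_command", "kwargs": {
  "motion": [
    [[0,-2.0,0],[0,0,0],0],
    [[0,0,0],[0,0,0],0]
  ]
}}

```text
t: 14.73
eef_pos: [0.6072, 0.0443, 0.0756]
ee_rot: [3.134, -0.0, -1.353]
force: [-15.1, -0.8, 12.1]
width: 0.0009
```

Emit:
{"fn": "arm_command", "kwargs": {
  "motion": [
    [[0,-2.0,0],[0,0,0],0],
    [[0,0,0],[0,0,0],0]
  ]
}}

```text
t: 14.9
eef_pos: [0.6073, 0.0443, 0.0756]
ee_rot: [3.13, -0.0, -1.354]
force: [-21.8, -1.3, 17.2]
width: 0.0006
```

The arm reached a hard stop after the snap: the force dipped, then rose stiffly. I back off, lift and look.

Emit:
{"fn": "arm_command", "kwargs": {
  "motion": [
    [[0,6,0],[0,0,0],0],
    [[0,10,0],[0,0,0],0],
    [[0,20,0],[0,0,0],0],
    [[0,20,-20],[0,0,0],0],
    [[0,25,-30],[0,0,0],0],
    [[0,25,-30],[0,0,0],0],
    [[0,35,-40],[0,0,0],1],
    [[0,35,-30],[0,0,0],1],
    [[-10,30,0],[0,0,0],1],
    [[-10,30,0],[0,0,0],1],
    [[0,0,0],[0,0,0],1]
  ]
}}

```text
t: 15.82
eef_pos: [0.385, 0.0159, 0.2151]
ee_rot: [-3.138, 0.003, -1.352]
force: [-0.5, -1.2, -0.8]
width: 0.0284
```

```bash
python3 - <<'E'
from h import *
p,y=here();print(p,y,arm.get_state()['force'])
a=grab('top','t4.png');b=grab('scene','s4.png')
A=cv2.resize(a[155:235,160:266,::-1],(400,300),interpolation=cv2.INTER_CUBIC);B=cv2.resize(b[170:250,230:336,::-1],(400,300),interpolation=cv2.INTER_CUBIC)
cv2.imwrite('pics/m4.png',np.hstack([A,B]))
E
```

```text
[0.38495693 0.01587028 0.2150539 ] -77.49195845521271 [-0.51459596 -1.23014031 -0.7589309 ]
```

View pics/m4.png

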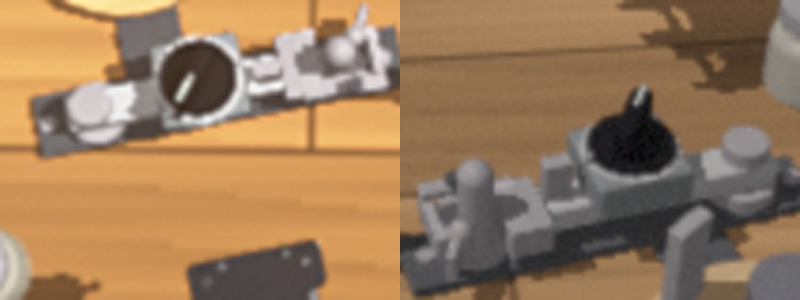

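The clamp encloses the post (left panel (340,55)) and its jaw looks shut. The knob disc is at (198,78) with its pointer toward (178,103). I measure the knob.

```bash
python3 - <<'E'
from h import *
np.set_printoptions(precision=4,suppress=True)
f=lambda u,v,z:at('top',160+u*106/400-.4,155+v*80/300-.4,z)
kd=f(199,78,.08);print('kd',kd,'piv dist',kd[:2]-P)
im=cv2.imread('pics/t4.png').astype(int); 
cu,cv_=160+198*106/400,155+78*80/300
yy,xx=np.mgrid[:384,:512]; m=(np.hypot(xx-cu,yy-cv_)<9.5)
g=im.mean(2); w=m&(g>110); print(w.sum()); ys,xs=np.nonzero(w)
W=g[w]; pts=np.c_[xs,ys].astype(float)
dk=(np.hypot(xx-cu,yy-cv_)<14)&(g<75);print('dark centroid',xx[dk|w].mean(),yy[dk|w].mean(), at('top',xx[dk|w].mean(),yy[dk|w].mean(),.082))
q=np.array([at('top',u,v,.104)[:2] for u,v in pts]);c=np.average(q,0,W);_,s,v=np.linalg.svd((q-c)*np.sqrt(W)[:,None]);print('line centre',c,'dir',np.degrees(np.arctan2(v[0][1],v[0][0])),s)
print('from axis', [np.round(x,4) for x in q[:4]])
E
```

```text
kd [0.6184 0.0909 0.08  ] piv dist [ 0.0164 -0.0861]
22
dark centroid 212.03225806451613 175.62724014336916 [0.6174 0.0915 0.082 ]
line centre [0.6053 0.0962] dir 57.27588407372199 [0.5235 0.3564]
from axis [array([0.6151, 0.0974]), array([0.6151, 0.0947]), array([0.6152, 0.092 ]), array([0.6124, 0.0974])]
```

```bash
python3 - <<'E'
from h import *
f=lambda u,v,z:at('top',160+u*106/400-.4,155+v*80/300-.4,z)
d=f(179,102,.104)-f(194,80,.104);print('pointer',np.degrees(np.arctan2(d[1],d[0])))
print(arm.get_state()['q'])
plan(*here(),[(.618,.092,.17,-215,1,36)])
E
```

```text
pointer 147.3182692920891
[ 5.58448160e-01 -1.13672159e-01 -6.20601212e-01  1.60675639e-04
 -1.05938077e+00 -3.38097719e-01]
[[[-1,-12,2],[0,0,6.9],1],[[-3,-12,3],[0,0,6.9],1],[[-4,-11,2],[0,0,6.8],1],[[-5,-11,2],[0,0,6.9],1],[[-7,-10,2],[0,0,6.9],1],[[-7,-9,3],[0,0,6.9],1],[[-9,-9,2],[0,0,6.9],1],[[-10,-7,2],[0,0,6.9],1],[[-10,-6,2],[0,0,6.8],1],[[-11,-4,3],[0,0,6.9],1],[[-12,-3,2],[0,0,6.9],1],[[-12,-2,2],[0,0,6.9],1],[[-12,-1,3],[0,0,6.9],1],[[-12,1,2],[0,0,6.8],1],[[-12,3,2],[0,0,6.9],1],[[-11,4,2],[0,0,6.9],1],[[-11,5,3],[0,0,6.9],1],[[-10,7,2],[0,0,6.9],1],[[-10,7,2],[0,0,6.8],1],[[-8,9,2],[0,0,6.9],1]]
[0.61802596 0.09201104 0.17043158] -214.97019596741308
```

Emit:
{"fn": "arm_command", "kwargs": {
  "motion": [
    [[-1,-12,2],[0,0,6.8],1],
    [[-3,-12,3],[0,0,6.8],1],
    [[-4,-11,2],[0,0,6.8],1],
    [[-5,-11,2],[0,0,6.8],1],
    [[-7,-10,2],[0,0,6.8],1],
    [[-7,-9,3],[0,0,6.8],1],
    [[-9,-9,2],[0,0,6.8],1],
    [[-10,-7,2],[0,0,6.8],1],
    [[-10,-6,2],[0,0,6.8],1],
    [[-11,-4,3],[0,0,6.8],1],
    [[-12,-3,2],[0,0,6.8],1],
    [[-12,-2,2],[0,0,6.8],1],
    [[-12,-1,3],[0,0,6.8],1],
    [[-12,1,2],[0,0,6.8],1],
    [[-12,3,2],[0,0,6.8],1],
    [[-11,4,2],[0,0,6.8],1],
    [[-11,5,3],[0,0,6.8],1],
    [[-10,7,2],[0,0,6.8],1],
    [[-10,7,2],[0,0,6.8],1],
    [[-8,9,2],[0,0,6.8],1]
  ]
}}

```text
t: 17.58
eef_pos: [0.6191, 0.0944, 0.1682]
ee_rot: [-3.141, 0.0, 2.551]
force: [0.1, -0.6, 0.1]
width: 0.0876
```

Emit:
{"fn": "arm_command", "kwargs": {
  "motion": [
    [[0,0,0],[0,0,0],1],
    [[0,0,0],[0,0,0],1]
  ]
}}

```text
t: 17.75
eef_pos: [0.6181, 0.0943, 0.168]
ee_rot: [-3.14, -0.001, 2.56]
force: [-0.0, -0.0, -0.1]
width: 0.088
```

```bash
python3 - <<'E'
from h import *
p,y=here();print(p,y-360,arm.get_state()['width'],arm.get_state()['q'])
y-=360 if y>0 else 0
plan(p,y,[(.618,.092,p[2],-213,1,5)])
b=grab('scene','s5.png');cv2.imwrite('pics/m5.png',cv2.resize(b[120:240,210:370,::-1],(800,600),interpolation=cv2.INTER_CUBIC))
E
```

```text
[0.61805448 0.09429215 0.1680198 ] -213.32564465831027 0.0880088657979721 [ 4.63248371e-01  3.39127744e-01 -2.10296509e-01  9.00217253e-05
 -1.02266347e+00 -2.61573355e+00]
[[[-1.2,-1.9,0],[0,0,-0.3],1]]
[0.6180133 0.0920453 0.1680198] -213.02564465831026
```

View pics/m5.png

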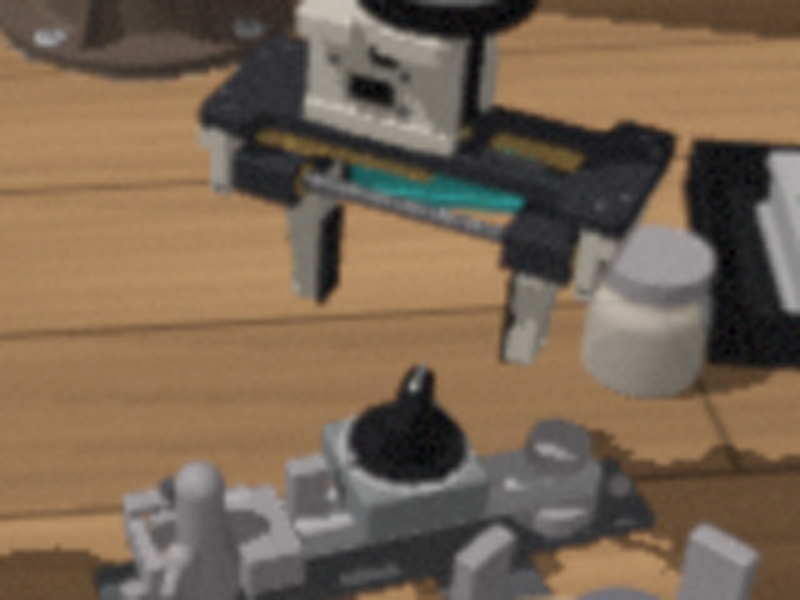

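The fingers straddle the knob, aligned with the bar at (415,390), with the knob at (408,440). I shift 1 to 2 mm, lower to z = .104 and close.

Emit:
{"fn": "arm_command", "kwargs": {
  "motion": [
    [[-1,-1,15],[0,0,0],1],
    [[0,0,18],[0,0,0],1],
    [[0,0,15],[0,0,0],1],
    [[0,0,10],[0,0,0],1],
    [[0,0,5],[0,0,0],1],
    [[0,0,0],[0,0,0],0.3],
    [[0,0,0],[0,0,0],0],
    [[0,0,0],[0,0,0],0],
    [[0,0,0],[0,0,0],0],
    [[0,0,0],[0,0,0],0],
    [[0,0,0],[0,0,0],0],
    [[0,0,0],[0,0,0],0],
    [[0,0,0],[0,0,0],0],
    [[0,0,0],[0,0,0],0],
    [[0,0,0],[0,0,0],0],
    [[0,0,0],[0,0,0],0],
    [[0,0,0],[0,0,0],0],
    [[0,0,0],[0,0,0],0],
    [[0,0,0],[0,0,0],0]
  ],
  "newtons": 20
}}

```text
t: 19.38
eef_pos: [0.6186, 0.094, 0.1065]
ee_rot: [3.139, 0.001, 2.558]
force: [3.5, 4.0, -2.9]
width: 0.0137
```

```bash
python3 -c "
from h import *
s=arm.get_state();print(here(),s['force'],s['moment'],s['width'])"
```

```text
(array([0.61861995, 0.09402784, 0.10650304]), 146.57551792818114) [ 3.4508132   3.98313471 -2.85478255] [ 1.53307879 -1.27368631  0.0596997 ] 0.013702632006355282
```

Emit:
{"fn": "arm_command", "kwargs": {
  "motion": [
    [[0,1,1],[0,0,0],0],
    [[0,0,0],[0,0,-4],0],
    [[0,0,0],[0,0,-6],0],
    [[0,0,0],[0,0,-6],0],
    [[0,0,0],[0,0,-6],0],
    [[0,0,0],[0,0,-6],0],
    [[0,0,0],[0,0,-6],0],
    [[0,0,0],[0,0,0],0]
  ]
}}

```text
t: 20.05
eef_pos: [0.6187, 0.0932, 0.1064]
ee_rot: [-3.141, 0.001, -3.127]
force: [0.7, -3.3, 5.5]
width: 0.0138
```

```bash
python3 -c "
from h import *
s=arm.get_state();print(here(),s['force'],s['moment'],s['width'])"
```

```text
(array([0.61867914, 0.09317391, 0.10636206]), -179.13732588953215) [ 0.74736846 -3.32787664  5.49801647] [-0.97091723 -0.3725096  -0.00165625] 0.013842774511807217
```

Emit:
{"fn": "arm_command", "kwargs": {
  "motion": [
    [[0,0,0],[0,0,-6],0],
    [[0,0,0],[0,0,-6],0],
    [[0,0,0],[0,0,-6],0],
    [[0,0,0],[0,0,-6],0],
    [[0,0,0],[0,0,-6],0],
    [[0,0,0],[0,0,-6],0],
    [[0,0,0],[0,0,-6],0],
    [[0,0,0],[0,0,0],0]
  ]
}}

```text
t: 20.72
eef_pos: [0.619, 0.092, 0.1064]
ee_rot: [-3.139, -0.001, -2.394]
force: [2.4, -7.6, 5.6]
width: 0.0141
```

Emit:
{"fn": "arm_command", "kwargs": {
  "motion": [
    [[0,0,0],[0,0,-6],0],
    [[0,0,0],[0,0,-6],0],
    [[0,0,0],[0,0,-6],0],
    [[0,0,0],[0,0,-6],0],
    [[0,0,0],[0,0,-6],0],
    [[0,0,0],[0,0,-6],0],
    [[0,0,0],[0,0,-6],0],
    [[0,0,0],[0,0,0],0]
  ]
}}

```text
t: 21.38
eef_pos: [0.6201, 0.0915, 0.1064]
ee_rot: [-3.138, -0.002, -1.661]
force: [8.6, -12.4, -0.1]
width: 0.014
```

```bash
python3 -c "
from h import *
s=arm.get_state();print(here(),s['force'],s['moment'],s['width'])"
```

```text
(array([0.62012443, 0.09152248, 0.10641906]), -95.1886060597876) [  8.60640507 -12.36938979  -0.09199423] [-4.4223733  -3.16468709 -0.03077571] 0.014004325442022878
```

Emit:
{"fn": "arm_command", "kwargs": {
  "motion": [
    [[1.5,-1,0],[0,0,0],0],
    [[0,0,0],[0,0,-5],0],
    [[0,0,0],[0,0,-5],0],
    [[0,0,0],[0,0,0],0]
  ]
}}

```text
t: 21.72
eef_pos: [0.6205, 0.0913, 0.1064]
ee_rot: [-3.139, -0.001, -1.488]
force: [5.3, -7.1, 2.8]
width: 0.014
```

```bash
python3 -c "
from h import *
s=arm.get_state();print(here(),s['force'],s['moment'],s['width'])"
```

```text
(array([0.62051564, 0.09127459, 0.10640206]), -85.24620238982624) [ 5.26270675 -7.06412575  2.82312777] [-1.99062892 -1.96801253  0.01733772] 0.014031130051715223
```

Emit:
{"fn": "arm_command", "kwargs": {
  "motion": [
    [[0,0,0],[0,0,-4],0],
    [[0,0,0],[0,0,-3],0],
    [[0,0,0],[0,0,0],0]
  ]
}}

```text
t: 21.97
eef_pos: [0.6208, 0.0914, 0.1064]
ee_rot: [-3.139, -0.001, -1.368]
force: [5.6, -6.3, 1.4]
width: 0.0137
```

```bash
python3 -c "
from h import *
s=arm.get_state();print(here(),s['force'],s['moment'],s['width'])"
```

```text
(array([0.62075613, 0.0913616 , 0.10643149]), -78.37437088971335) [ 5.58876479 -6.30900596  1.35030822] [-2.10602729 -2.2739306  -0.00951846] 0.013692183355198959
```

Emit:
{"fn": "arm_command", "kwargs": {
  "motion": [
    [[0,0,0],[0,0,-2],0],
    [[0,0,0],[0,0,-2],0],
    [[0,0,0],[0,0,0],0]
  ]
}}

```text
t: 22.22
eef_pos: [0.6208, 0.0916, 0.1064]
ee_rot: [-3.138, -0.001, -1.3]
force: [5.7, -4.8, 2.3]
width: 0.0141
```

```bash
python3 -c "
from h import *
s=arm.get_state();print(here(),s['force'],s['moment'],s['joint_efforts'][5],s['width'])"
```

```text
(array([0.62084441, 0.09162938, 0.10642177]), -74.48997006347493) [ 5.69796723 -4.83103907  2.27696594] [-1.62648787 -2.29294048 -0.55164062] 1.1635258421301842 0.014067946165048414
```

Emit:
{"fn": "arm_command", "kwargs": {
  "motion": [
    [[0,0,0],[0,0,-3],0],
    [[0,0,0],[0,0,0],0]
  ]
}}

```text
t: 22.38
eef_pos: [0.621, 0.0917, 0.1064]
ee_rot: [-3.138, -0.001, -1.247]
force: [7.5, -4.9, 1.8]
width: 0.015
```

```bash
python3 -c "
from h import *
s=arm.get_state();print(here(),s['force'],s['moment'],s['joint_efforts'][5],s['width'])"
```

```text
(array([0.6210239 , 0.09169599, 0.1064153 ]), -71.45116358719937) [ 7.48209686 -4.94004738  1.7959406 ] [-1.59559028 -2.56280645 -0.64367793] 1.355980932712555 0.014962563637765856
```

The torque rose to 0.6 N m at yaw -74° to -77°, so the zero stop is reached. I unload, release and lift away.

Emit:
{"fn": "arm_command", "kwargs": {
  "motion": [
    [[0,0,0],[0,0,3],0],
    [[0,0,0],[0,0,1],0.4],
    [[0,0,0],[0,0,0],0.8],
    [[0,0,0],[0,0,0],0.8],
    [[0,0,0],[0,0,0],0.8],
    [[0,0,0],[0,0,0],0.8],
    [[0,0,0],[0,0,0],0.8],
    [[0,0,-10],[0,0,0],0.8],
    [[0,0,-25],[0,0,0],0.8],
    [[0,0,-35],[0,0,0],0.8],
    [[0,20,-35],[0,0,0],0.8],
    [[0,35,0],[0,0,0],0.8],
    [[0,35,0],[0,0,0],0.8],
    [[0,35,0],[0,0,0],0.8],
    [[0,35,0],[0,0,0],0.8],
    [[0,35,0],[0,0,0],0.8],
    [[0,25,0],[0,0,0],0.8],
    [[0,0,0],[0,0,0],0.8]
  ]
}}

```text
t: 23.88
eef_pos: [0.4019, 0.0354, 0.2112]
ee_rot: [-3.141, 0.001, -1.317]
force: [-0.2, -0.3, -0.9]
width: 0.0703
```

```bash
python3 - <<'E'
from h import *
print(here(),arm.get_state()['force'],arm.get_state()['width'])
a=grab('top','t6.png');b=grab('scene','s6.png')
A=cv2.resize(a[155:235,160:266,::-1],(400,300),interpolation=cv2.INTER_CUBIC);B=cv2.resize(b[170:250,230:336,::-1],(400,300),interpolation=cv2.INTER_CUBIC)
C=cv2.resize(a[130:310,60:300,::-1],(400,300),interpolation=cv2.INTER_AREA);D=cv2.resize(b[100:250,180:400,::-1],(400,300),interpolation=cv2.INTER_AREA)
cv2.imwrite('pics/m6.png',np.vstack([np.hstack([A,B]),np.hstack([C,D])]))
E
```

```text
(array([0.40190181, 0.03537094, 0.21123792]), -75.45974517377297) [-0.24350845 -0.34372943 -0.87958   ] 0.07028154160598771
```

View pics/m6.png

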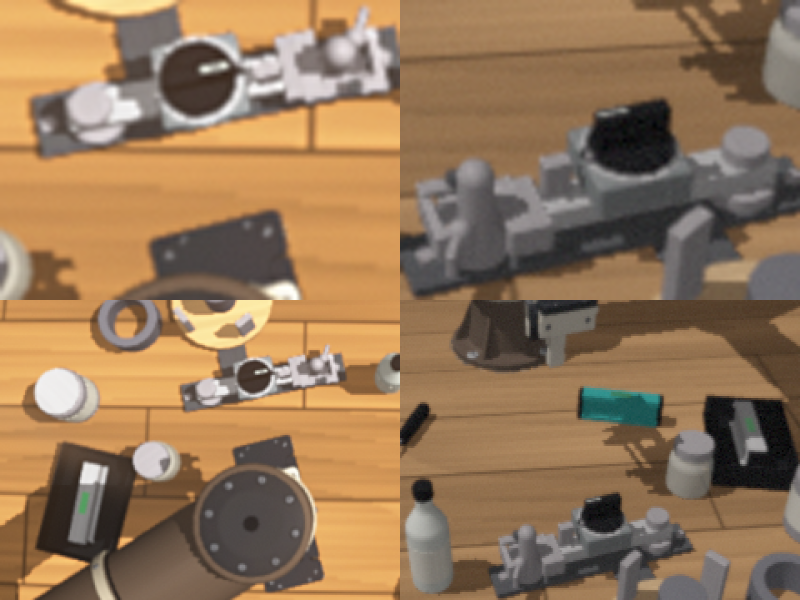

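The pictures show the pointer along the arm toward the clamp, the clamp round the post, the level in the tray, and the bystanders in place. I hand in.

```bash
python3 -c "
from h import *
print(arm.job_done(),arm.get_state()['t'])"
```

```text
the job is handed in; nothing more can be done
the job is handed in; nothing more can be done
```

The job is done and handed in at about 24 s on the robot's clock, though the hand-in reports no verdict.

- **Level:** I picked the silver spirit level, lifted it out and laid it in the black tray. The last pictures show it lying in the tray, let go.
- **Swing arm:** I pushed the tab round with closed fingers. The force rose to about 9 N, dropped as the jaw snapped over, then rose stiffly to about 28 N at the hard stop. That snap force is slightly under the 10 to 16 N given. In the last pictures the clamp encloses the post and the jaw looks shut; I had no direct reading of the jaw angle.
- **Reset knob:** I turned it about 137° anticlockwise. The torque rose to about 0.6 N m at the zero stop, and the pointer now lies along the arm toward the clamp.
- **Bench:** The glue, jar, tin and tape look unmoved in the last pictures. The hammer and wrench, and most of the screwdriver, were outside those views. The gripper is clear of everything.

**Disagreement:** My first sight of the pivot top came out at about 54 mm high against the 78 mm given. I took the pivot position from the rail instead, and the push and the knob grasp both fitted it within 2 to 3 mm.

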